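# Move the fume suction to the wide duct

## Task

Shift the fume suction over to the wide duct: first push the wide damper's handle round until it is fully open, in line with the duct, and only then push the narrow damper's handle back to its half-open position, halfway round over the middle pad. Push gently with the closed fingertips against the side of each handle, without pinching it; the dampers must stay where they stand and everything else on the bench is left alone.

Things in the scene. Friction and masses are not known exactly. Their poses are not given: they have to be found in the camera images.
- wide_damper: wide damper: aluminium duct 75 mm across, 200 mm long, lying level, top 97.5 mm above the table, on a steel base 200 x 90 mm; 2.4 kg, loose. Origin on the table, on the handle's spindle axis; x along the duct (mouth at -x, black cuff at +x), z up. White level quadrant (radius 85 mm, top at 102 mm) under the handle's sweep; 3 black pads on it (24 mm wide, at radius 74 mm) mark shut, half, open
- wide_handle (a joint): wide damper's handle angle. 0 = shut, across the duct, along body +y; grows anticlockwise from above; 0.785 half; 1.571 open, in line, along body -x. Stops at 0 and 1.571. Friction hinge, 0.12 N m, stays put. Handle: straight dark steel bar 14 mm wide, reaching 112 mm from the axis, underside 125 mm, top 143 mm above the table (hub 26 mm across, top 146 mm)
- wide_tip (a point): free end of the wide damper's handle: middle of its end face, 112 mm from the spindle axis, 134 mm above the table
- wide_mouth (a point): centre of the open mouth of the wide duct, 102 mm from the spindle axis along body -x, 60 mm above the table
- narrow_damper: narrow damper: aluminium duct 45 mm across, 200 mm long, lying level, top 82.5 mm above the table, on a steel base 200 x 90 mm; 2.4 kg, loose. Origin on the table, on the handle's spindle axis; x along the duct (mouth at -x, black cuff at +x), z up. White level quadrant (radius 85 mm, top at 102 mm) under the handle's sweep; 3 black pads on it (24 mm wide, at radius 74 mm) mark shut, half, open
- narrow_handle (a joint): narrow damper's handle angle. 0 = shut, across the duct, along body +y; grows anticlockwise from above; 0.785 half; 1.571 open, in line, along body -x. Stops at 0 and 1.571. Friction hinge, 0.12 N m, stays put. Handle: straight dark steel bar 14 mm wide, reaching 112 mm from the axis, underside 125 mm, top 143 mm above the table (hub 26 mm across, top 146 mm)
- narrow_tip (a point): free end of the narrow damper's handle: middle of its end face, 112 mm from the spindle axis, 134 mm above the table
- narrow_mouth (a point): centre of the open mouth of the narrow duct, 102 mm from the spindle axis along body -x, 60 mm above the table
- solder_spool: solder reel standing on end, 54 mm across, 46 mm high, loose, not part of the job; its origin is the centre of its underside
- flux_jar: small amber jar, 48 mm across, 55 mm high, loose, not part of the job; its origin is the centre of its underside
- phone: phone lying flat, 150 x 74 x 9 mm, loose, not part of the job; its origin is the centre of its underside
- screwdriver: screwdriver lying flat, loose, not part of the job; its axis x runs along it
- pen_pot: grey open pot, 72 mm across, 90 mm high, loose, not part of the job; its origin is the centre of its underside
- parts_tray: white tray, 130 x 90 x 30 mm, loose, not part of the job; its origin is the centre of its underside
- cleaner: white bottle, 56 mm across, 100 mm high, loose, not part of the job; its origin is the centre of its underside

How it is judged (in metres and radians):
On the way, in this order (a step that is already met when the one before it is completed fails the run):
1. the wide damper is fully open (value of joint wide_handle above 1.45 rad), for 0.2 s.
2. the narrow damper stands half open (value of joint narrow_handle between 0.645 and 0.925 rad), for 0.2 s.
At the end, for the whole second after the job is handed in: wide handle at least 1.43 rad (within 8 degrees of its open stop), narrow handle within 0.14 rad (8 degrees) of 0.785, both at rest (all of step 2 and value of joint wide_handle above 1.43 rad and velocity of joint wide_handle between -0.05 and 0.05 rad/s and velocity of joint narrow_handle between -0.05 and 0.05 rad/s); the robot touches nothing.
It fails at once if a damper is shoved, turned, lifted or tipped from where it stands (more than 20 mm, 0.1 rad) (distance of any of wide_damper, wide_mouth, narrow_damper, narrow_mouth from where it was at the start of the episode above 0.02 m or angle between any of wide_damper, narrow_damper's own z axis and vertical above 0.1 rad).
It fails at once if a damper or its handle is pinched or pushed hard (over 18 N) (contact force between the fingers and wide_damper above 18 N or contact force between the fingers and narrow_damper above 18 N).
It fails at once if one of the other things on the bench is moved more than 20 mm (distance of any of solder_spool, flux_jar, phone, screwdriver, pen_pot, parts_tray, cleaner from where it was at the start of the episode above 0.02 m).
It fails at once if the narrow damper is moved by more than a touch before the wide one is opened: narrow handle below 60 degrees while the wide one is still under 75 degrees (value of joint narrow_handle below 1.05 rad and value of joint wide_handle below 1.31 rad).
It also fails if it takes over 64 s, if anything falls off the work surface, if the arm or the gripper's body presses on something with over 40 N, if the wrist force passes 120 N, or if a joint passes its speed limit or range.

## Robot

A 7-joint arm with a two-finger parallel gripper is mounted at the origin on the work surface. World frame = base frame: x ahead of the robot, y to its left, z up, the work surface at z = 0. Lengths are in mm, angles in rad, forces in N, time in s.
With the tool pointing down it reaches from about 400 to 875 mm from the base axis. Payload 19.3 kg.
Tool frame: the origin (TCP) lies at the very end of the fingers, on their centre line; the grasp point (between the pads) lies 19 mm behind it; z points along the fingers, y is the line along which they close (so a half turn about z gives the same grasp; the last joint's range is limited). The gripper opens to 85 mm and grips with 20 to 120 N. Pads are 22 mm wide; open, the fingers measure 114 mm over their backs; the gripper's body (76 mm by 85 mm) begins 54 mm behind the grasp point. The pads swing forward as they close: fully open they stand 13 mm farther back than shut.
Start: joints at [1.134, 0.521, -0.036, 1.599, 0.021, 1.021, -0.113], TCP at [224.116, -583.427, 231.291] pointing down, gripper open.
Joint ranges: [-2.91, 2.91], [-0.3, 2.13], [-1.5, 1.42], [0.17, 2.43], [-1.26, 4.41], [0.16, 1.93], [-2.52, 2.52]. Speed limits (rad/s): [1.89, 1.89, 2.39, 2.39, 3.01, 3.01, 3.01].

## Interface

Orientations are given as [roll, pitch, yaw] about the fixed x, y, z axes, in that order (R = Rz(yaw) Ry(pitch) Rx(roll)).
In Python, from cell import arm gives the robot as it stands.
- The arm moves only by the tool step_arm, never from a script. Its argument "motion" is a list of rows, each a list of 3 entries, a list of its own where there are three numbers: the turn, a rotation vector about the tool's x, y, z in degrees, then the shift along the tool's x, y, z in m, then the opening, from 0 (shut) to 1 (fully open). In form: [[[rx, ry, rz], [tx, ty, tz], jaw], ...]. A call has 1 to 20 rows; each row shifts and turns the commanded pose from where the row before left it, along the tool's axes as they then stand; what a row does not reach is not made up. A row lasts 1/10 s, in which the tool goes at most 50 mm and 8.59 degrees, less where a joint would pass 70% of its speed; a pose out of reach is approached as far as the arm can. A call with a gripper value outside its range is refused whole. The fingers move at their own pace and stop on an object; "force" is the grip in N (left out, the last holds). Time passes only in rows, so rows that do not move let the fingers close. It gives the time, the measured TCP pose, the force, the opening and the grip force at its end, in the units of the state.
- arm.read_state(): the state, without advancing time (a new reading comes with each control period).
- arm.get_image(name): name is "side" or "top" or "wrist"; returns a dict with "frame" (384x512x3 uint8, red, green, blue), "range_z" (384x512 float32, mm along the optical axis (not along the pixel's ray), 0 where there is no reading), "camera_matrix" (3x3 intrinsics, pixels), "T" (4x4, takes a point from camera to world coordinates); the wrist camera has in their place "tool_from_camera" (4x4, takes a point from camera to tool coordinates, whose origin is the TCP and whose axes are the flange's). Camera axes: x right, y down, z forward; pixel columns grow to the right and rows downward; lengths in mm; the calibration is good to about 2 mm. A picture is of the moment at which its call begins: read the wrist's pose just before it.
- arm.job_done(): hands the job in; it is judged then, once.
The state is a dict: "t": time; "joints": joint angles; "joint_vel": joint speeds; "joint_efforts": joint torques, N m; "eef_pos": TCP position; "eef_rot": TCP orientation; "wrist_force": force on the tool from outside, world axes, zero at the start; "wrist_torque": the same for the moment, N m; "width": finger opening in mm; "grip_force": force on a finger pad.
Only numpy, scipy, OpenCV 4.12 (cv2) and the standard library are available. Lean on these libraries where they do the work, as an engineer would, in place of code of your own. Each camera call takes 0.05 s, during which the arm holds its last target. There are 200 camera calls.

## Working session

There is one attempt and no reset: what is moved stays moved. The work goes in short steps, Python scripts to look and compute and a tool call to move; the robot and the scene stay as the last step left them, time stands still between calls to the robot, and variables do not carry over. Pictures are saved under pics/ and viewed, at most 10 in all, crops included, and the job is handed in when it is done.

Besides the shell and the picture viewer there is one more tool, called after "Call:" as name(argument=value, ...) on one line, values as JSON. step_arm: Moves the arm, as the interface text tells. Its arguments: {"type":"object","properties":{"motion":{"type":"array"},"force":{"type":"number"}},"required":["motion"]}

```bash
mkdir -p pics; python3 - <<'E'
from cell import arm
import cv2,numpy as np
s=arm.read_state();print({k:np.round(v,3).tolist() for k,v in s.items()})
for n in("top","side"):
    d=arm.get_image(n);np.savez(f'{n}.npz',**d)
    cv2.imwrite(f'pics/{n}0.png',d['frame'][:,:,::-1]);print(d['T'].round(3).tolist(),d['camera_matrix'].tolist())
E
```

```text
{'t': 0.0, 'joints': [1.134, 0.522, -0.036, 1.6, 0.021, 1.021, -0.113], 'joint_vel': [-0.001, 0.0, 0.001, 0.0, -0.001, -0.0, 0.001], 'joint_efforts': [-0.001, -92.712, 1.98, -36.994, 0.018, 0.008, 0.0], 'eef_pos': [223.987, -583.144, 230.734], 'eef_rot': [-3.14, 0.0, 0.367], 'wrist_force': [0.152, 0.423, -0.037], 'wrist_torque': [-0.034, 0.026, 0.007], 'grip_force': 0.0, 'width': 85.234}
[[0.02, -0.993, 0.116, 342.006], [-1.0, -0.02, -0.0, -4.857], [0.002, -0.116, -0.993, 1516.871], [0.0, 0.0, 0.0, 1.0]] [[447.9315015273739, 0.0, 259.9311945048367], [0.0, 447.9315015273739, 198.61371629572957], [0.0, 0.0, 1.0]]
[[-0.729, -0.479, 0.488, 6.696], [-0.684, 0.505, -0.526, 559.581], [0.005, -0.718, -0.696, 867.717], [0.0, 0.0, 0.0, 1.0]] [[450.56851387103757, 0.0, 264.9622381456394], [0.0, 450.56851387103757, 183.39193194518512], [0.0, 0.0, 1.0]]
```

View pics/top0.png

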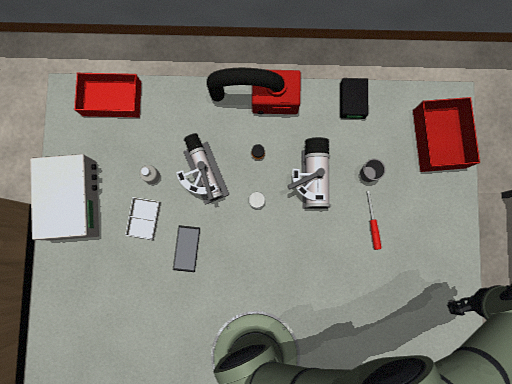

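View pics/side0.png

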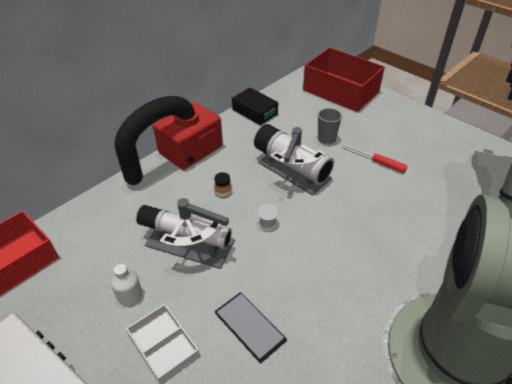

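The top view shows the wide damper near pixel (316,175), with its handle pointing left and slightly down. The narrow damper is near (203,170), with its handle in line with the duct. Next I'll measure both from depth.

```bash
cat > h.py <<'E'
import numpy as np
def cloud(d):
    z=d['range_z'];K=d['camera_matrix'];v,u=np.indices(z.shape)
    P=np.stack([(u-K[0,2])*z/K[0,0],(v-K[1,2])*z/K[1,1],z,0*z+1],-1)@d['T'].T
    P=P[...,:3];P[z==0]=np.nan;return P
E
python3 - <<'E'
from h import *
import cv2
for n in('top','side'):
    d=np.load(n+'.npz');P=cloud(d);g=d['frame'].max(-1)
    print(n,'table',np.nanmedian(P[...,2]))
    for nm,lo,hi in(('wide',(450,-260),(760,-60)),('narrow',(450,80),(760,300))):
        m=(P[...,0]>lo[0])&(P[...,0]<hi[0])&(P[...,1]>lo[1])&(P[...,1]<hi[1])
        h=P[m&(P[...,2]>118)&(P[...,2]<155)&(g<150)]
        c=h[:,:2].mean(0);w,V=np.linalg.eigh(np.cov((h[:,:2]-c).T));a=V[:,1];a=a*-np.sign(a[0])
        t=(h[:,:2]-c)@a
        print(nm,'handle n',len(h),'z',h[:,2].mean().round(1),'c',c.round(1),'dir',a.round(3),'ends',(c+t.min()*a).round(1),(c+t.max()*a).round(1),'len',np.ptp(t).round(1))
        b=P[m&(P[...,2]>15)&(P[...,2]<160)][:,:2]
        # duct axis : upper duct surface
        r=cv2.minAreaRect(P[m&(P[...,2]>4)&(P[...,2]<20)][:,:2].astype(np.float32));print('  base rect',np.round(r[0],1),np.round(r[1],1),round(r[2],1))
        q=P[m&(P[...,2]>(85 if nm=='wide' else 68))&(P[...,2]<(98 if nm=='wide' else 84))][:,:2]
        vx=cv2.fitLine(q.astype(np.float32),cv2.DIST_HUBER,0,.01,.01).ravel();print('  duct line',vx.round(3),len(q))
d=np.load('top.npz')
im=d['frame'][120:220,160:345,::-1];cv2.imwrite('pics/c0.png',cv2.resize(im,None,fx=4.3,fy=4.3,interpolation=cv2.INTER_CUBIC))
P=cloud(d)
for nm,(u,v) in dict(jar=(258,151),spool=(257,200),pot=(372,172),cleaner=(149,174)).items(): print(nm,P[v,u].round(0))
E
```

```text
top table 0.5713528284211407
wide handle n 212 z 143.8 c [ 569.3 -149.8] dir [-0.437  0.899] ends [ 594.7 -202. ] [540.2 -89.9] len 124.7
  base rect [ 605.  -159.9] [200.  309.7] 89.9
  duct line [ 9.92000e-01  1.29000e-01  6.09196e+02 -1.87016e+02] 685
narrow handle n 209 z 143.9 c [562.8 168.3] dir [-0.954 -0.301] ends [616.4 185.2] [499.  148.1] len 123.1
  base rect [605.1 189.7] [219.2 309.8] 89.9
  duct line [8.78000e-01 4.78000e-01 6.13921e+02 1.78297e+02] 448
side table 0.49085237054464415
wide handle n 258 z 140.6 c [ 568.2 -148.5] dir [-0.441  0.897] ends [ 595.9 -204.8] [538.7 -88.7] len 129.5
  base rect [ 609.3 -128.4] [322.  145.8] 15.7
  duct line [ 9.99000e-01  5.00000e-02  6.10115e+02 -1.73621e+02] 641
narrow handle n 546 z 138.9 c [559.8 172. ] dir [-0.947 -0.321] ends [615.5 190.9] [497.  150.8] len 125.1
  base rect [592.4 185.8] [286.6 212. ] 1.0
  duct line [9.09000e-01 4.16000e-01 6.16437e+02 2.00072e+02] 961
jar [671.   4.  61.]
spool [509.   5.  46.]
pot [ 618. -386.    7.]
cleaner [583. 357.  80.]
```

View pics/c0.png

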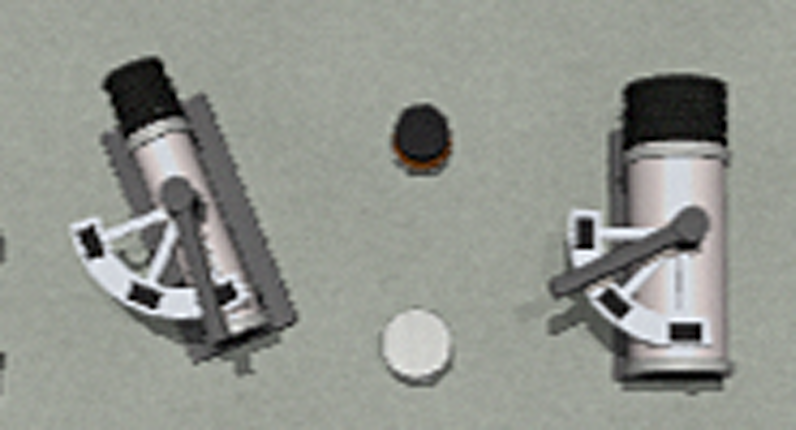

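The crop shows the pads clearly: narrow at (91,243), (144,296), (228,292) and wide at (585,234), (613,304), (686,331). The wide handle sits between shut and half. The narrow handle lies just clockwise of its open pad in the crop. I'll fit the pad triads to the known geometry.

```bash
python3 - <<'E'
from h import *
from scipy.optimize import least_squares
d=np.load('top.npz');K=d['camera_matrix'];T=d['T']
def ray(p,z):
    u=160+(p[0]+.5)/4.3-.5;v=120+(p[1]+.5)/4.3-.5
    r=T[:3,:3]@np.linalg.solve(K,[u,v,1]);return (T[:3,3]+r*(z-T[2,3])/r[2])[:2]
for n,pads,hub,tip in(('wide',[(585,234),(613,304),(686,331)],(691,226),(554,289)),('narrow',[(91,243),(144,296),(232,292)],(180,193),(218,340))):
    Q=np.array([ray(p,102) for p in pads])
    f=lambda x:(x[:2]+74*np.c_[np.cos(x[2]+np.pi/2*(1+np.arange(3)/2)),np.sin(x[2]+np.pi/2*(1+np.arange(3)/2))]-Q).ravel()
    s=least_squares(f,[590,Q[2,1],0]);h=ray(hub,146);t=ray(tip,143)
    print(n,'spindle,yaw',s.x.round(3),'res',s.fun.round(1),'hub px',h.round(1),'tip px',t.round(1),'angle',np.arctan2(*(t-h)[::-1])-s.x[2]-np.pi/2, np.linalg.norm(t-h))
E
```

```text
wide spindle,yaw [ 5.90865e+02 -1.91081e+02  2.70000e-02] res [ 0.1  0.8  0.5 -1.  -0.6  0.3] hub px [ 588.5 -190.8] tip px [541.  -92.7] angle 0.4230259425112659 109.00208817142193
narrow spindle,yaw [6.06461e+02 1.81302e+02 4.58000e-01] res [-0.9 -1.7  0.7 -3.4  0.1  5.2] hub px [605.3 178.7] tip px [499.2 148.1] angle -4.889395826091214 110.3542956731941
```

Wide spindle is about (590,-191), yaw about 0.02 rad, handle about 25° open. The plan is to close the fingers, travel at about 200 mm height, and come down on the +x side of the wide handle near its tip.

Call:
step_arm(motion=[[[0, 0, 0], [0.0252, -0.0164, 0.0015], 0], [[0, 0, 0], [0.0252, -0.0164, 0.0015], 0], [[0, 0, 0], [0.0252, -0.0164, 0.0015], 0], [[0, 0, 0], [0.0252, -0.0164, 0.0015], 0], [[0, 0, 0], [0.0252, -0.0164, 0.0015], 0], [[0, 0, 0], [0.0252, -0.0164, 0.0015], 0], [[0, 0, 0], [0.0252, -0.0164, 0.0015], 0], [[0, 0, 0], [0.0252, -0.0164, 0.0015], 0], [[0, 0, 0], [0.0252, -0.0164, 0.0015], 0], [[0, 0, 0], [0.0252, -0.0164, 0.0015], 0], [[0, 0, 0], [0.0252, -0.0164, 0.0015], 0], [[0, 0, 0], [0.0252, -0.0164, 0.0015], 0], [[0, 0, 0], [0.0252, -0.0164, 0.0015], 0], [[0, 0, 0], [0.0252, -0.0164, 0.0015], 0], [[0, 0, 0], [0.0252, -0.0164, 0.0015], 0], [[0, 0, 0], [0.0252, -0.0164, 0.0015], 0], [[0, 0, 0], [0.0252, -0.0164, 0.0015], 0], [[0, 0, 0], [0.0252, -0.0164, 0.0015], 0], [[0, 0, 0], [0.0252, -0.0164, 0.0015], 0], [[0, 0, 0], [0.0252, -0.0164, 0.0015], 0]], force=20)

```text
t: 2.1
eef_pos: [577.4, -95.4, 201.0]
eef_rot: [-3.141, 0.001, 0.367]
wrist_force: [0.6, 0.2, 0.5]
width: -0.1
grip_force: 0.0
```

```bash
cat >> h.py <<'E'
def wrist(arm):
    from scipy.spatial.transform import Rotation as R
    s=arm.read_state();d=arm.get_image('wrist');W=np.eye(4);W[:3,:3]=R.from_euler('xyz',s['eef_rot']).as_matrix();W[:3,3]=s['eef_pos']
    d['T']=W@d['tool_from_camera'];return d
def handle(d,sp,rmin=0):
    P=cloud(d);g=d['frame'].max(-1)
    r=np.hypot(P[...,0]-sp[0],P[...,1]-sp[1]);m=(r<118)&(r>rmin)&(P[...,2]>122)&(P[...,2]<150)&(g<130)
    h=P[m][:,:2];c=np.median(h,0);import cv2
    l=cv2.fitLine(h.astype(np.float32),cv2.DIST_HUBER,0,.01,.01).ravel();a=l[:2]*np.sign(l[:2]@(c-sp))
    t=(h-l[2:])@a;return len(h),np.degrees(np.arctan2(a[1],a[0]))%360,l[2:]+t.min()*a,l[2:]+t.max()*a
E
python3 - <<'E'
from h import *
from cell import arm
import cv2
d=wrist(arm);np.savez('w1.npz',**d);cv2.imwrite('pics/w1.png',d['frame'][:,:,::-1])
print(handle(d,np.array([590,-191])))
E
```

```text
(2846, np.float64(115.43819803233153), array([ 597.92378124, -202.96898735]), array([546.94845145, -95.79964521]))
```

View pics/w1.png

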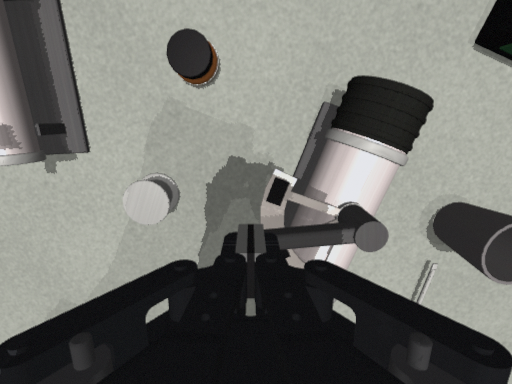

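The wrist view shows the closed fingertips at (250,237), the handle bar running from (275,237) to its hub at (370,230), and clear table beyond. The handle measures 115.4°, which agrees with the top view. TCP clearance to the bar's centreline is about 28 mm, so I'll turn slightly and descend.

Call:
step_arm(motion=[[[0, 0, -4.4], [0, 0, 0.02], 0], [[0, 0, 0], [0, 0, 0.025], 0], [[0, 0, 0], [0, 0, 0.02], 0], [[0, 0, 0], [0, 0, 0.015], 0], [[0, 0, 0], [0, 0, 0.007], 0], [[0, 0, 0], [0, 0, 0], 0], [[0, 0, 0], [0, 0, 0], 0]])

```text
t: 2.85
eef_pos: [577.2, -96.6, 114.9]
eef_rot: [3.141, -0.0, 0.443]
wrist_force: [-0.3, -0.7, -0.5]
width: 0.0
grip_force: 0.0
```

Call:
step_arm(motion=[[[0, 0, 0], [-0.003, 0, 0], 0], [[0, 0, 0], [-0.003, 0, 0], 0], [[0, 0, 0], [-0.002, 0, 0], 0], [[0, 0, 0], [-0.002, 0, 0], 0], [[0, 0, -1], [-0.0016, -0.0003, 0], 0], [[0, 0, -2], [-0.0032, -0.0006, 0], 0], [[0, 0, -2], [-0.0032, -0.0006, 0], 0], [[0, 0, -2], [-0.0032, -0.0006, 0], 0], [[0, 0, -2], [-0.0032, -0.0006, 0], 0], [[0, 0, 0], [0, 0, 0], 0]])

```text
t: 3.85
eef_pos: [553.6, -105.7, 114.3]
eef_rot: [-3.141, 0.0, 0.603]
wrist_force: [0.4, 0.5, -0.5]
width: 0.1
grip_force: 0.0
```

```bash
python3 - <<'E'
from h import *
from cell import arm
d=wrist(arm);print(handle(d,np.array([590,-191])))
s=arm.read_state();print(s['eef_pos'],s['eef_rot'],s['wrist_force'])
E
```

```text
(5159, np.float64(109.43781464573202), array([ 596.93248662, -203.63459799]), array([556.59397545, -89.3280368 ]))
[ 553.79449524 -105.60975606  114.2976797 ] [-3.14139142e+00  1.44700669e-04  6.00809092e-01] [0.39694261 0.60374322 0.19196401]
```

```bash
sed -i "s/h=P\[m\]\[:,:2\]/h=P[m\&(r<rmax)][:,:2]/; s/rmin=0)/rmin=0,rmax=118)/" h.py; python3 - <<'E'
from h import *
from cell import arm
import cv2
d=wrist(arm);np.savez('w2.npz',**d);print(handle(d,np.array([590,-191]),0,65))
t=arm.get_image('top');print(handle(t,np.array([590,-191]),0,70));
cv2.imwrite('pics/w2.png',np.hstack([cv2.resize(d['frame'],None,fx=.78,fy=.78),cv2.resize(t['frame'][120:220,250:383],(400,300),interpolation=2)])[:,:,::-1])if 0 else cv2.imwrite('pics/w2.png',d['frame'][:,:,::-1])
E
```

```text
(3832, np.float64(124.81984137115862), array([ 602.32731543, -199.14900347]), array([ 565.22193626, -145.80079009]))
  return _methods._mean(a, axis=axis, dtype=dtype,
  ret = um.true_divide(
Traceback (most recent call last):
  File "h.py", line 14, in handle
    l=cv2.fitLine(h.astype(np.float32),cv2.DIST_HUBER,0,.01,.01).ravel();a=l[:2]*np.sign(l[:2]@(c-sp))
      ~~~~~~~~~~~^^^^^^^^^^^^^^^^^^^^^^^^^^^^^^^^^^^^^^^^^^^^^^^
cv2.error: OpenCV(4.12.0) /io/opencv/modules/imgproc/src/linefit.cpp:50: error: (-215:Assertion failed) count > 0 in function 'fitLine2D_wods'
```

The handle is at 124.8° and following the finger as expected. I'll continue the arc.

Call:
step_arm(motion=[[[0, 0, -1.5], [-0.0024, -0.0005, 0], 0], [[0, 0, -2.5], [-0.004, -0.0008, 0], 0], [[0, 0, -2.5], [-0.004, -0.0008, 0], 0], [[0, 0, -2.5], [-0.004, -0.0008, 0], 0], [[0, 0, -2.5], [-0.004, -0.0008, 0], 0], [[0, 0, -2.5], [-0.004, -0.0008, 0], 0], [[0, 0, -2.5], [-0.004, -0.0008, 0], 0], [[0, 0, -2.5], [-0.004, -0.0008, 0], 0], [[0, 0, -2.5], [-0.004, -0.0008, 0], 0], [[0, 0, -2.5], [-0.004, -0.0008, 0], 0], [[0, 0, -2.5], [-0.004, -0.0008, 0], 0], [[0, 0, -2.5], [-0.004, -0.0008, 0], 0], [[0, 0, -2.5], [-0.004, -0.0008, 0], 0], [[0, 0, -2.5], [-0.004, -0.0008, 0], 0], [[0, 0, -2.5], [-0.004, -0.0008, 0], 0], [[0, 0, -2.5], [-0.004, -0.0008, 0], 0], [[0, 0, -2.5], [-0.004, -0.0008, 0], 0], [[0, 0, -2.5], [-0.004, -0.0008, 0], 0], [[0, 0, -1.5], [-0.0024, -0.0005, 0], 0], [[0, 0, 0], [0, 0, 0], 0]])

```text
t: 6.0
eef_pos: [502.4, -156.5, 114.3]
eef_rot: [-3.142, 0.0, 1.395]
wrist_force: [0.1, -0.5, 0.1]
width: -0.4
grip_force: 0.0
```

```bash
python3 - <<'E'
from h import *
from cell import arm
import cv2
d=wrist(arm);np.savez('w2.npz',**d);cv2.imwrite('pics/w2.png',d['frame'][:,:,::-1]);print(handle(d,np.array([590,-191]),0,65))
s=arm.read_state();print(s['eef_pos'],s['eef_rot'],s['wrist_force'])
E
```

```text
(3869, np.float64(170.70696256946454), array([ 603.22230867, -187.17148618]), array([ 537.87139603, -176.47801804]))
[ 502.39941449 -156.33265048  114.25126743] [-3.14135697e+00  5.11630400e-05  1.39410572e+00] [-1.22367956  0.30252081  0.0267706 ]
```

View pics/w2.png

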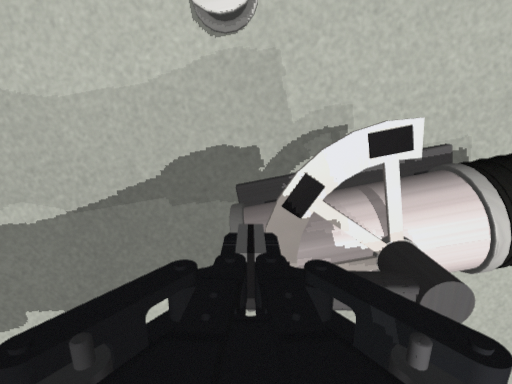

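The pic shows the handle trailing the fingers, nearly in line. It measures 170.7° with open at about 181°. I'll finish in smaller steps.

Call:
step_arm(motion=[[[0, 0, -1.5], [-0.0024, -0.0005, 0], 0], [[0, 0, -1.5], [-0.0024, -0.0005, 0], 0], [[0, 0, -1.5], [-0.0024, -0.0005, 0], 0], [[0, 0, -1.5], [-0.0024, -0.0005, 0], 0], [[0, 0, -1], [-0.0016, -0.0003, 0], 0], [[0, 0, -0.5], [-0.0008, -0.0002, 0], 0], [[0, 0, 0], [0, 0, 0], 0]])

```text
t: 6.75
eef_pos: [498.6, -168.0, 114.3]
eef_rot: [-3.142, 0.0, 1.526]
wrist_force: [-0.3, -0.2, -0.7]
width: -0.0
grip_force: 0.0
```

```bash
python3 - <<'E'
from h import *
from cell import arm
d=wrist(arm);print(handle(d,np.array([590,-191]),0,65))
for _ in range(3):
  s=arm.read_state();print(s['eef_pos'],s['eef_rot'],s['wrist_force']);arm.get_image('top')
E
```

```text
(3860, np.float64(177.1858212820771), array([ 602.50185396, -185.89147789]), array([ 536.60564246, -182.65226924]))
[ 498.53652669 -167.95575264  114.27785618] [-3.14146500e+00  1.09519910e-04  1.52534807e+00] [ 1.28328862  0.05545392 -0.42991113]
[ 498.56355446 -167.89352896  114.294859  ] [-3.14148590e+00  1.16323027e-04  1.52532261e+00] [-0.39538908  0.42556878 -0.40100869]
[ 498.57559559 -167.85534194  114.28345732] [-3.14147995e+00  9.19910998e-05  1.52536769e+00] [-0.01612389 -0.96383102  0.53351735]
```

Call:
step_arm(motion=[[[0, 0, -1], [-0.0016, -0.0003, 0], 0], [[0, 0, -0.5], [-0.0008, -0.0002, 0], 0], [[0, 0, -0.5], [-0.0008, 0, 0], 0], [[0, 0, 0], [0, 0, 0], 0]])

```text
t: 7.35
eef_pos: [497.9, -171.1, 114.3]
eef_rot: [-3.141, -0.0, 1.561]
wrist_force: [0.5, 1.1, 0.1]
width: -0.2
grip_force: 0.1
```

```bash
python3 - <<'E'
from h import *
from cell import arm
d=wrist(arm);print(handle(d,np.array([590,-191]),0,65))
F=[]
for _ in range(5):
  s=arm.read_state();F.append(s['wrist_force']);arm.get_image('top')
print(np.mean(F,0),s['eef_pos'],s['eef_rot'])
E
```

```text
(3829, np.float64(179.15634967705662), array([ 601.98023876, -185.50460532]), array([ 536.4886114 , -184.54020574]))
[ 0.26417525  0.06668283 -0.2421708 ] [ 498.04658663 -171.04027727  114.31736356] [3.14150230e+00 9.18281383e-05 1.56045714e+00]
```

Handle is at about 179°, which is 87 to 88° open against the 83° needed. I'll back off, rise, then check it from above and measure the narrow one.

Call:
step_arm(motion=[[[0, 0, 0], [0.01, 0, 0], 0], [[0, 0, 0], [0.015, 0, 0], 0], [[0, 0, 0], [0, 0, -0.03], 0], [[0, 0, 0], [0, 0, -0.03], 0], [[0, 0, 0], [0, 0, -0.026], 0], [[0, 0, 0], [0.025, 0.003, 0], 0], [[0, 0, 0], [0.03, 0.003, 0], 0], [[0, 0, 0], [0.03, 0.003, 0], 0], [[0, 0, 0], [0.03, 0.003, 0], 0], [[0, 0, 0], [0.03, 0.003, 0], 0], [[0, 0, 0], [0.03, 0.003, 0], 0], [[0, 0, 0], [0.03, 0.003, 0], 0], [[0, 0, 0], [0.02, 0.002, 0], 0], [[0, 0, 0], [0, 0, 0], 0]])

```text
t: 9.05
eef_pos: [523.0, 83.3, 200.4]
eef_rot: [3.141, -0.002, 1.566]
wrist_force: [0.7, -0.0, -0.4]
width: -0.2
grip_force: 0.0
```

```bash
python3 - <<'E'
from h import *
from cell import arm
import cv2
t=arm.get_image('top')
for sp in([590,-191],[605,179]):
  try: print('top',handle(t,np.array(sp)))
  except Exception as e: print('x')
t2=arm.get_image('side')
for sp in([590,-191],[605,179]):
  try: print('side',handle(t2,np.array(sp)))
  except Exception as e: print('x')
d=wrist(arm);np.savez('w3.npz',**d);print(handle(d,np.array([605,179])))
cv2.imwrite('pics/w3.png',d['frame'][:,:,::-1])
print(arm.read_state()['eef_pos'])
E
```

```text
top (196, np.float64(179.56048688017955), array([ 601.32279936, -188.15924792]), array([ 479.55398302, -187.22514697]))
top (6, np.float64(193.54195502719028), array([609.81727785, 180.27380329]), array([497.07383503, 153.11916692]))
side (351, np.float64(179.5942750127577), array([ 600.6354456 , -183.36267781]), array([ 479.21854516, -182.50288161]))
side (503, np.float64(198.8053929179898), array([612.25276344, 191.38868025]), array([497.34577987, 152.25908291]))
(4567, np.float64(197.74752670853533), array([615.09033964, 184.34288518]), array([496.33428761, 146.33442477]))
[523.15423679  78.99620945 200.20335813]
```

View pics/w3.png

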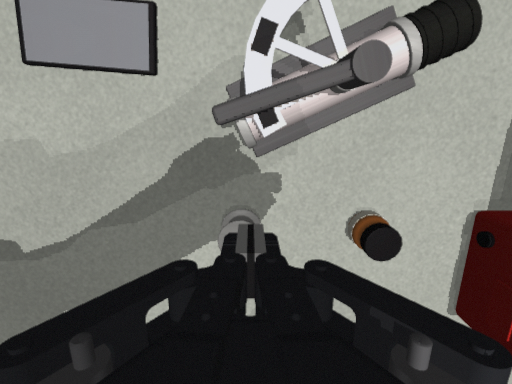

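The wrist view shows the narrow handle from hub (372,62) to tip (218,113), with the half pad at (264,36) and the open pad at (268,118). The wide handle reads 179.6° from both fixed cameras, so it is open. Next I'll get the narrow yaw from the base edge and the pads.

```bash
python3 - <<'E'
from h import *
from cell import arm
import cv2
d=wrist(arm);np.savez('w4.npz',**d);sp=np.array([605,179]);print(arm.read_state()['eef_pos'],handle(d,sp))
K=d['camera_matrix'];T=d['T']
def ray(p,z):
    r=T[:3,:3]@np.linalg.solve(K,[p[0],p[1],1]);return (T[:3,3]+r*(z-T[2,3])/r[2])[:2]
P=cloud(d);g=d['frame'].astype(int)
white=(P[...,2]>97)&(P[...,2]<107)&(np.hypot(P[...,0]-sp[0],P[...,1]-sp[1])<95)
dark=white&(g.max(-1)<60)
n,l,st,c=cv2.connectedComponentsWithStats(dark.astype(np.uint8))
for i in range(1,n):
    if st[i,4]>60: q=P[l==i].mean(0);v=q[:2]-sp;print('dark',c[i].round(0),st[i,4],q.round(1),np.hypot(*v).round(1),np.degrees(np.arctan2(v[1],v[0]))%360)
h=ray((372,62),146);print('hub',h,'tip',ray((218,113),143))
for p in((264,36),(268,118)):
    q=ray(p,102);v=q-h;print(p,q,np.hypot(*v),np.degrees(np.arctan2(v[1],v[0]))%360)
a,b=ray((258,155),5),ray((413,83),5);print('base yaw',a,b,np.degrees(np.arctan2(*(b-a)[::-1])),np.hypot(*(b-a)))
t=arm.get_image('top');P=cloud(t)
# duct ridge & base in top
E
```

```text
[523.26523224  78.5084739  200.21486064] (4586, np.float64(197.75109079774649), array([614.69038138, 184.17774653]), array([496.4706929, 146.3328446]))
dark [263.  35.] 541 [533.6 207.2 102.6] 76.7 158.45053443597618
dark [267. 116.] 246 [536.9 146.  102.5] 75.7 205.82223424328856
hub [603.00772033 178.78264934] tip [500.27899362 147.82624866]
(264, 36) [534.1377198  206.43710974] 74.21486476753118 158.12227899394122
(268, 118) [537.64374634 144.2108976 ] 73.943594136063 207.87487426423638
base yaw [531.47604387 100.85114443] [709.63633465 181.46843044] 24.346686301078122 195.551108444052
```

Call:
step_arm(motion=[[[0, 0, 0], [0.022, 0.001, 0], 0], [[0, 0, 0], [0.0225, 0.001, 0], 0], [[0, 0, -6], [0, 0, 0], 0], [[0, 0, -6], [0, 0, 0], 0], [[0, 0, -5.5], [0, 0, 0], 0], [[0, 0, 0], [0, 0, 0.015], 0], [[0, 0, 0], [0, 0, 0.025], 0], [[0, 0, 0], [0, 0, 0.025], 0], [[0, 0, 0], [0, 0, 0.015], 0], [[0, 0, 0], [0, 0, 0.006], 0], [[0, 0, 0], [0, 0, 0], 0], [[0, 0, 0], [0, 0, 0], 0]])

```text
t: 10.5
eef_pos: [526.4, 123.4, 115.0]
eef_rot: [3.141, -0.0, 1.866]
wrist_force: [-0.9, 0.4, 0.2]
width: -0.3
grip_force: 0.0
```

Call:
step_arm(motion=[[[0, 0, 0], [0.004, 0, 0], 0], [[0, 0, 0], [0.003, 0, 0], 0], [[0, 0, 0], [0.002, 0, 0], 0], [[0, 0, 0], [0.002, 0, 0], 0], [[0, 0, 1], [0.0016, -0.0003, 0], 0], [[0, 0, 2], [0.0032, -0.0006, 0], 0], [[0, 0, 2], [0.0032, -0.0006, 0], 0], [[0, 0, 2], [0.0032, -0.0006, 0], 0], [[0, 0, 2], [0.0032, -0.0006, 0], 0], [[0, 0, 2], [0.0032, -0.0006, 0], 0], [[0, 0, 2], [0.0032, -0.0006, 0], 0], [[0, 0, 2], [0.0032, -0.0006, 0], 0], [[0, 0, 2], [0.0032, -0.0006, 0], 0], [[0, 0, 2], [0.0032, -0.0006, 0], 0], [[0, 0, 2], [0.0032, -0.0006, 0], 0], [[0, 0, 2], [0.0032, -0.0006, 0], 0], [[0, 0, 2], [0.0032, -0.0006, 0], 0], [[0, 0, 1], [0.0016, -0.0003, 0], 0], [[0, 0, 0], [0, 0, 0], 0]])

```text
t: 12.4
eef_pos: [511.5, 174.4, 114.3]
eef_rot: [3.142, 0.0, 1.412]
wrist_force: [-0.0, -0.1, 0.2]
width: 0.4
grip_force: 0.0
```

```bash
python3 - <<'E'
from h import *
from cell import arm
d=wrist(arm);print(handle(d,np.array([604,179]),0,65));print(handle(d,np.array([604,179]),16,60))
s=arm.read_state();print(s['eef_pos'],s['eef_rot'],s['wrist_force'])
d=arm.get_image('side');print(handle(d,np.array([604,179]),0,65))
E
```

```text
(7872, np.float64(172.72423063323396), array([617.02832291, 181.98795648]), array([540.14428853, 191.80398205]))
(3687, np.float64(174.6466038580643), array([595.80717369, 185.56802913]), array([544.85578706, 190.34254271]))
[511.65551868 174.35436088 114.32818923] [ 3.14142602e+00 -1.56158640e-04  1.41272875e+00] [0.72332235 0.03600701 0.96226811]
(270, np.float64(172.89096613891317), array([616.36041382, 184.85290175]), array([541.27139843, 194.21775628]))
```

Call:
step_arm(motion=[[[0, 0, 1], [0.0016, -0.0003, 0], 0], [[0, 0, 2], [0.0032, -0.0006, 0], 0], [[0, 0, 2], [0.0032, -0.0006, 0], 0], [[0, 0, 2], [0.0032, -0.0006, 0], 0], [[0, 0, 2], [0.0032, -0.0006, 0], 0], [[0, 0, 2], [0.0032, -0.0006, 0], 0], [[0, 0, 1], [0.0016, -0.0003, 0], 0], [[0, 0, 0], [0, 0, 0], 0], [[0, 0, 0], [-0.008, 0, 0], 0], [[0, 0, 0], [-0.02, 0, 0], 0], [[0, 0, 0], [-0.01, 0, -0.02], 0], [[0, 0, 0], [0, 0, -0.035], 0], [[0, 0, 0], [-0.03, 0, -0.035], 0], [[0, 0, 0], [-0.03, 0, 0], 0], [[0, 0, 0], [-0.03, 0, 0], 0], [[0, 0, 0], [0, 0, 0], 0], [[0, 0, 0], [0, 0, 0], 0], [[0, 0, 0], [0, 0, 0], 0]])

```text
t: 14.3
eef_pos: [467.0, 74.7, 204.4]
eef_rot: [3.141, -0.0, 1.203]
wrist_force: [-0.4, 0.8, -0.0]
width: 0.1
grip_force: 0.0
```

```bash
python3 - <<'E'
from h import *
from cell import arm
import cv2
d=wrist(arm);cv2.imwrite('pics/w5.png',d['frame'][:,:,::-1])
print(handle(d,np.array([604,179])))
for n in('side','top'):
  d=arm.get_image(n)
  for sp in([604,179],[590,-191]):
    try: print(n,handle(d,np.array(sp)))
    except Exception: print(n,'x')
print(arm.read_state()['eef_pos'])
E
```

```text
(1867, np.float64(159.09750858324946), array([607.28840949, 169.25982461]), array([495.3772369 , 212.00012184]))
side (397, np.float64(161.03499502476302), array([615.83772924, 181.14847288]), array([498.8145123, 221.3628652]))
side (356, np.float64(179.9283919783842), array([ 600.93271481, -183.24911587]), array([ 478.69167344, -183.09633946]))
top (150, np.float64(159.78786238600875), array([614.1413899 , 176.21160764]), array([498.97165548, 218.61352179]))
top (192, np.float64(178.3468376448092), array([ 602.43818843, -189.89095661]), array([ 479.31232736, -186.33740443]))
[466.83515186  74.91360777 204.14891168]
```

View pics/w5.png

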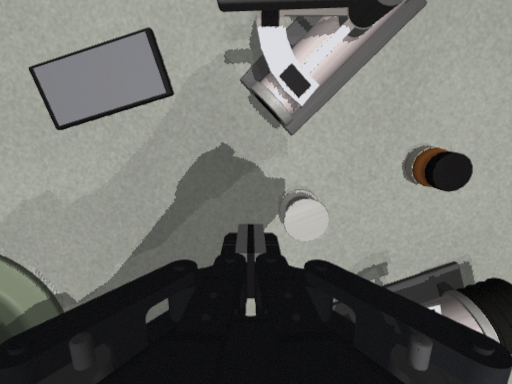

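The narrow handle now covers the middle pad, at about 160° against a half-open angle of about 159°. The wide handle is still at about 179°, and the arm is clear of everything.

```bash
python3 -c "
from cell import arm
print(arm.job_done())"
```

```text
the job is handed in; nothing more can be done
None
```

I opened the wide damper first (about 88° of 90°), then pushed the narrow damper back to about 1–2° from half-open, and handed the job in with the arm clear at 14 s; no verdict was shown.

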